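# Get the vise out from behind the optics and onto the microscope stage

### The job

The small machine vise stands at the back of the grey storage tray, shut in by three tall things: set these three upright on the rubber mat first, then lift the vise onto the middle of the steel adapter plate on the microscope stage, lying square along the plate. Only then put the three back in the tray, each upright on the very spot where it stood at the start. Leave the screwdriver and the jar alone and knock nothing over.

Things in the scene. Friction and masses are not known exactly. Their poses are not given: they have to be found in the camera images.
- vise: Small steel machine vise with a blue jaw, 0.6 kg, at the back of the tray. Origin: centre of its underside, z up. Base 42 mm (x) by 100 mm (y). Fixed jaw block: 42 mm wide in x, y = -5 to +50 mm, up to z = 45 mm; grip it across x at y = 12, z = 30 mm. Blue jaw: 36 mm wide, y = -29 to -6 mm. Screw and cross bar (50 mm along x) reach y = -82 mm. On the stage either end may point either way.
- lens: Objective lens: upright black round barrel, 44 mm in diameter (38 mm at the foot, below z = 12 mm), 90 mm tall, two thin steel rings, glass on top, 0.3 kg. Origin: centre of the underside, z up. Grip at about z = 65 mm.
- magbase: Magnetic base (sticks to nothing here): steel block 44 x 44 mm, 48 mm high, black dial on its -x face (to x = -35 mm), and on top, in the centre, a thin upright steel post, 14 mm in diameter, free from z = 53 mm (22 mm wide black collar below) to its top at z = 100 mm. 0.5 kg. Origin: centre of the underside, z up. Grip the post at about z = 80 mm.
- slide: Micrometer slide: upright black rectangular block, 44 mm in x, 36 mm in y, 75 mm tall, aluminium strip on top, with a micrometer thimble (16 mm thick) sticking out of its -x face to x = -54 mm at z = 60 mm. 0.25 kg. Origin: centre of the underside, z up. Grip it across y at about z = 55 mm.
- rack: Grey storage tray, fixed, 160 mm (x) by 250 mm (y), front at -x. Origin: centre of its underside; floor at z = 6 mm, rim 4 mm thick to z = 12 mm. Lens, magnetic base and slide start in a row near x = -35, y = -78, 0, 78 mm, in any order, turned at most 0.1 rad; the vise near x = 22, y = 15 mm, long side along y, 14 mm behind them, 31 mm clear behind it.
- mat: Side area for the cleared things: flat black rubber mat, fixed, 180 x 180 mm, 4 mm thick. Origin: centre of its underside (top at z = 4 mm).
- stage: Microscope stage, fixed: white base, black 180 x 170 mm plate (x by y) with its top at z = 60 mm and in its middle a steel adapter plate, 62 mm in x by 116 mm in y, top at z = 64 mm. Origin: centre of the underside. The vise goes on the adapter plate, the two centres and long sides (y) matching.
- screwdriver: Bystander: screwdriver lying on the bench, to be left alone.
- jar: Bystander: small jar, 52 mm in diameter, 60 mm tall, to be left alone.
Things that resemble listed ones, but are neither listed nor needed, are in the scene too. Leave any pink look-alike of the magbase alone. What is shaped like the vise but yellow is not meant.

How it is judged (in metres and radians):
On the way, in this order (a step that is already met when the one before it is completed fails the run):
1. the lens, magnetic base and slide all stand upright on the mat, released and still, with the vise still in its place (within 20 mm) (x of lens in the frame of mat between -0.09 and 0.09 m and y of lens in the frame of mat between -0.09 and 0.09 m and z of each of lens, magbase, slide in the frame of mat below 0.012 m and angle between each of lens, magbase, slide's own z axis and vertical below 0.12 rad and contact force between the fingers and lens below 0.1 N and linear speed of each of lens, magbase, slide below 0.02 m/s and angular speed of each of lens, magbase, slide below 0.15 rad/s and x of magbase in the frame of mat between -0.09 and 0.09 m and y of magbase in the frame of mat between -0.09 and 0.09 m and contact force between the fingers and magbase below 0.1 N and x of slide in the frame of mat between -0.09 and 0.09 m and y of slide in the frame of mat between -0.09 and 0.09 m and contact force between the fingers and slide below 0.1 N and distance of vise from where it was at the start of the episode below 0.02 m), for 0.2 s.
2. the vise stands on the adapter plate, released and still, while the three still stand on the mat (horizontal distance between vise and stage below 0.015 m and z of vise in the frame of stage between 0.06 and 0.07 m and angle between the y axis of vise and the y axis of stage, either way round below 0.2 rad and angle between each of vise, lens, magbase, slide's own z axis and vertical below 0.12 rad and contact force between the fingers and vise below 0.1 N and linear speed of each of vise, lens, magbase, slide below 0.02 m/s and angular speed of each of vise, lens, magbase, slide below 0.15 rad/s and x of lens in the frame of mat between -0.09 and 0.09 m and y of lens in the frame of mat between -0.09 and 0.09 m and z of each of lens, magbase, slide in the frame of mat below 0.012 m and contact force between the fingers and lens below 0.1 N and x of magbase in the frame of mat between -0.09 and 0.09 m and y of magbase in the frame of mat between -0.09 and 0.09 m and contact force between the fingers and magbase below 0.1 N and x of slide in the frame of mat between -0.09 and 0.09 m and y of slide in the frame of mat between -0.09 and 0.09 m and contact force between the fingers and slide below 0.1 N), for 0.2 s.
At the end, for the whole second after the job is handed in: The vise stands on the stage's adapter plate, its centre within 15 mm of the plate's and its long side within 0.2 rad of the plate's y axis; lens, magnetic base and slide each stand upright (within 0.12 rad) within 15 mm of where they stood at the start; all released and at rest (horizontal distance between vise and stage below 0.015 m and z of vise in the frame of stage between 0.06 and 0.07 m and angle between the y axis of vise and the y axis of stage, either way round below 0.2 rad and angle between each of vise, lens, magbase, slide's own z axis and vertical below 0.12 rad and contact force between the fingers and vise below 0.1 N and linear speed of each of vise, lens, magbase, slide below 0.02 m/s and angular speed of each of vise, lens, magbase, slide below 0.15 rad/s and distance of each of lens, magbase, slide from where it was at the start of the episode below 0.015 m and contact force between the fingers and lens below 0.1 N and contact force between the fingers and magbase below 0.1 N and contact force between the fingers and slide below 0.1 N); the robot touches nothing.
It fails at once if the screwdriver is pushed by more than 25 mm (distance of screwdriver from where it was at the start of the episode above 0.025 m).
It fails at once if the jar is pushed by more than 25 mm (distance of jar from where it was at the start of the episode above 0.025 m).
It fails at once if the vise, lens, magnetic base or slide is tipped by more than 0.6 rad (angle between any of lens, magbase, slide, vise's own z axis and vertical above 0.6 rad).
It also fails if it takes over 141 s, if anything falls off the work surface, if the arm or the gripper's body presses on something with over 40 N, if the wrist force passes 120 N, or if a joint passes its speed limit or range.

### The arm

A 6-joint arm with a two-finger parallel gripper is mounted at the origin on the work surface. World frame = base frame: x ahead of the robot, y to its left, z up, the work surface at z = 0. Lengths are in m, angles in degrees, forces in N, time in s.
With the tool pointing down it reaches from about 0.325 to 0.775 m from the base axis. Payload 5.5 kg.
Tool frame: the origin (TCP) lies midway between the tips of the shut fingers; the grasp point (between the pads) lies 19 mm behind it; z points along the fingers, y is the line along which they close (so a half turn about z gives the same grasp; the last joint's range is limited). The gripper opens to 85 mm and grips with 20 to 120 N. Pads are 22 mm wide; open, the fingers measure 114 mm over their backs; the gripper's body (76 mm by 85 mm) begins 54 mm behind the grasp point. The pads swing forward as they close: fully open they stand 13 mm farther back than shut.
Start: joints at [66.767, 5.22, 70.514, -0, 104.267, -3.249], TCP at [0.205, 0.564, 0.231] pointing down, gripper open.
Joint ranges: [-164.24, 164.24], [-49.07, 125.15], [9.68, 141.18], [-86.29, 266.29], [3.28, 154.24], [-151.56, 151.56]. Speed limits (degrees/s): [147.25, 147.25, 172.46, 180, 180, 180].

### API

Orientations are given as [roll, pitch, yaw] about the fixed x, y, z axes, in that order (R = Rz(yaw) Ry(pitch) Rx(roll)).
In Python, from plant import env, kinematics, readout, vision gives the robot as it stands. Calls block until the motion is done:
- env.move_pose(position, orientation): joint-space move of the TCP to a pose.
- env.move_linear(position, ori=None, speed=0.15, until_force=None): straight line of the TCP; ori=None keeps the orientation; speed is the mean speed in m/s. With until_force (N) it stops when the force on the tool has changed by that much, and returns True; else False.
- env.movej(angles): joint-space move.
- env.open_gripper() and env.close_gripper(): open the fingers fully, or close them until they stop; the grip force is fixed at half the most.
- env.pause(seconds).
- kinematics.inverse_kinematics(position, orientation): joint angles nearest the present ones, or None.
- readout.sense(): the state.
- vision.grab_frame(name): name is "scene" or "top"; returns the picture (420x560x3 uint8, red, green, blue); there is no depth.
- vision.get_calibration(name): a dict with "fov_y" (degrees; the focal length in pixels is half the picture's height over the tangent of half this angle, whatever the lens; pixels are square), "cx", "cy" (the principal point, pixels), "dist" ([k1, k2, p1, p2, k3] as OpenCV has them; the pictures are not rectified), "xyz" and "rotation" of the camera in the world. Camera axes: x right, y down, z forward; pixel columns grow to the right and rows downward; lengths in m; the calibration is good to about 2 mm. A picture is of the moment at which its call begins. get_calibration takes no time and is no camera call.
A pose or a line that the arm cannot do raises env.IKError and nothing moves.
- env.hand_in(): hands the job in; it is judged then, once.
The state is a dict: "time": time; "q": joint angles; "joint_velocities": joint speeds; "tau": joint torques, N m; "position": TCP position; "eef_rot": TCP orientation; "ft_force": force on the tool from outside, world axes, zero at the start; "wrist_torque": the same for the moment, N m; "width": opening from 0.0 (shut) to 1.0 (fully open); "grip_force": force on a finger pad.
Only numpy, scipy, OpenCV 4.12 (cv2) and the standard library are available. Lean on these libraries where they do the work, as an engineer would, in place of code of your own. Each camera call takes 0.05 s, during which the arm holds its last target. There are 200 camera calls.

## Working session

There is one attempt and no reset: what is moved stays moved. The work goes in short steps, each a Python script; the robot and the scene stay as the last script left them, time stands still between calls to the robot, and variables do not carry over. Pictures are saved under pics/ and viewed, at most 14 in all, crops included, and the job is handed in when it is done.

```bash
ls; mkdir -p pics; python3 - <<'E'
from plant import env, kinematics, readout, vision
import cv2
for n in("scene","top"):
    cv2.imwrite(f"pics/{n}0.png",cv2.resize(vision.grab_frame(n)[:,:,::-1],(784,588),interpolation=cv2.INTER_CUBIC)); print(vision.get_calibration(n))
s=readout.sense();print(s['time'],s['position'],s['eef_rot'])
E
```

```text
pics
{'fov_y': 42.60174789555993, 'cx': 276.2995417265979, 'cy': 207.65771063925456, 'dist': array([-0.11682639,  0.        ,  0.        ,  0.        ,  0.        ]), 'xyz': array([ 1.16068819, -0.49397465,  0.93241706]), 'rotation': array([-138.72699779,   -0.2100742 ,   52.07570124])}
{'fov_y': 44.36686785976083, 'cx': 268.1108011949736, 'cy': 211.26663606204994, 'dist': array([-0.1418235,  0.       ,  0.       ,  0.       ,  0.       ]), 'xyz': array([ 0.47787858, -0.01865615,  1.1562325 ]), 'rotation': array([-175.25986284,    0.29080572,  -91.4254612 ])}
0.1 [0.20497827 0.5636417  0.23025667] [-1.79899206e+02 -5.62650638e-03  1.60014456e+02]
```

View pics/scene0.png

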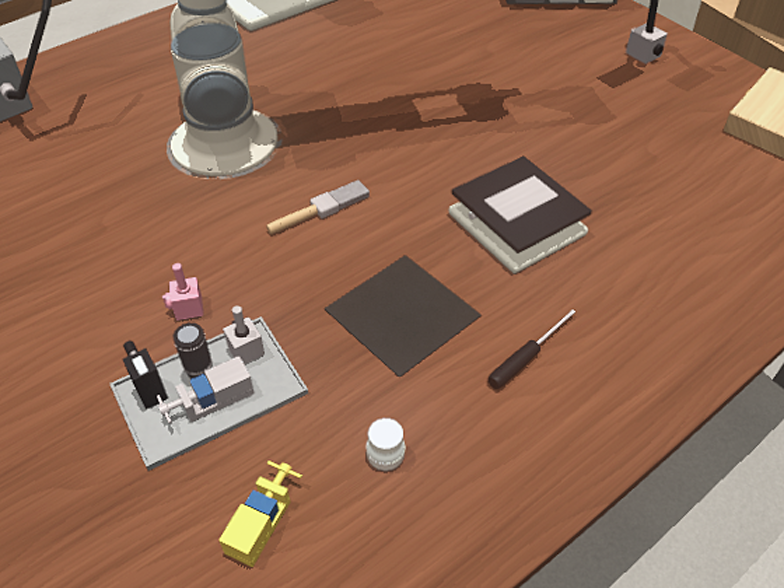

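View pics/top0.png

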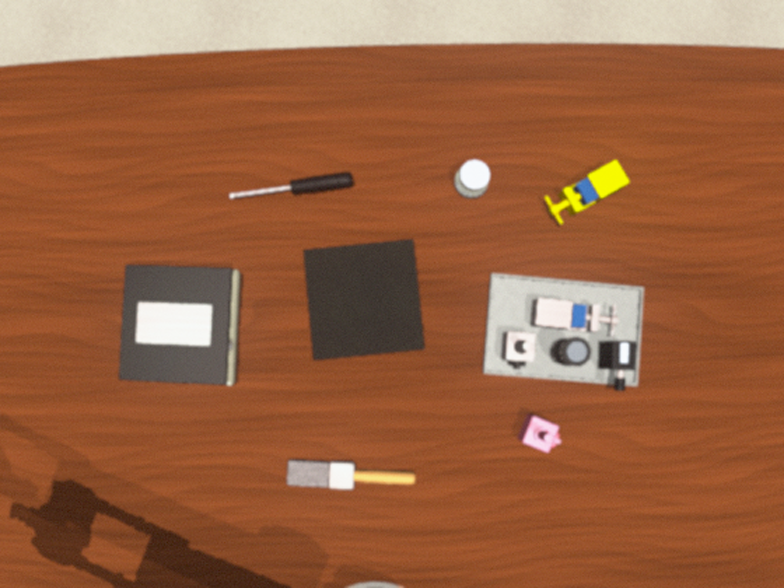

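The scene picture shows the tray at about (208,392), scaled by 1.4, with the slide (143,375), lens (190,350), magbase (242,335) and vise (215,390) in it. The top picture has the tray at (564,330), the mat at (364,300) and the stage at (175,323).

Candidates for the magbase are the steel one at top (519,347) in the tray and a pink one at (541,434). For the vise they are the steel one with a blue jaw at (565,315) and a yellow one at (590,190). The steel ones inside the tray fit the description. I'll confirm this in enlarged crops.

```bash
cat > h.py <<'E'
import numpy as np, cv2
from scipy.spatial.transform import Rotation as Ro
from scipy.optimize import least_squares
from plant import env, kinematics, readout, vision
def cam(n):
    c=vision.get_calibration(n); f=210/np.tan(np.radians(c['fov_y']/2))
    K=np.array([[f,0,c['cx']],[0,f,c['cy']],[0,0,1.]])
    R=Ro.from_euler('xyz',c['rotation'],degrees=True).as_matrix()
    return K,c['dist'],R,np.array(c['xyz'])
C={n:cam(n) for n in("scene","top")}
def proj(n,P):
    K,d,R,t=C[n]; P=np.atleast_2d(P).astype(float)
    return cv2.projectPoints(P,cv2.Rodrigues(R.T)[0],-R.T@t,K,d)[0][:,0]
def ray(n,uv):
    K,d,R,t=C[n]; p=cv2.undistortPoints(np.array([[uv]],float),K,d)[0,0]
    return t,R@np.array([p[0],p[1],1])
def atz(n,uv,z):
    t,r=ray(n,uv); return t+r*(z-t[2])/r[2]
def tri(a,b):
    return least_squares(lambda X:np.r_[proj("scene",X)[0]-a,proj("top",X)[0]-b],atz("top",b,0.05)).x
def quad(mask,near):
    m=cv2.morphologyEx(mask.astype(np.uint8),cv2.MORPH_OPEN,np.ones((3,3)))
    cs=cv2.findContours(m,cv2.RETR_EXTERNAL,cv2.CHAIN_APPROX_NONE)[0]
    c=[c for c in cs if cv2.pointPolygonTest(c,near,False)>=0][0]
    h=cv2.convexHull(c)
    for e in np.arange(1,30,.5):
        q=cv2.approxPolyDP(h,e,True)
        if len(q)<=4:break
    return q[:,0].astype(float)
E
python3 - <<'E'
from h import *
for n,(x,y) in dict(scene=(73,218),top=(335,183)).items():
    im=sum(vision.grab_frame(n).astype(float) for _ in range(4))/4
    np.save(f"{n}.npy",im)
    c=cv2.resize(im[y:y+120,x:x+160,::-1].astype(np.uint8),(800,600),interpolation=cv2.INTER_CUBIC)
    for k in range(0,160,20):
        cv2.line(c,(k*5,0),(k*5,8),(0,255,255),1);cv2.putText(c,str(x+k),(k*5,20),0,.4,(0,255,255))
        cv2.line(c,(0,k*5),(8,k*5),(0,255,255),1);cv2.putText(c,str(y+k),(8,k*5),0,.4,(0,255,255))
    cv2.imwrite(f"pics/{n}_crop.png",c)
S=np.load("scene.npy");T=np.load("top.npy")
def show(nm,q): print(nm,q.tolist())
order=lambda q:q
Q={}
for nm,fs,near in [("mat",lambda i:i.max(2)<75,((290,225),(260,214))),("plate",lambda i:i.min(2)>150,((373,142),(124,231)))]:
    qs=quad(fs(S),near[0]);qt=quad(fs(T),near[1])
    Pw=[atz("scene",p,.034) for p in qs]
    for b in qt:
        w=atz("top",b,.034); a=qs[np.argmin([np.linalg.norm(w-p) for p in Pw])]
        X=tri(a,b); print(nm,a,b,np.round(X,4),"res",np.round(np.r_[proj('scene',X)[0]-a,proj('top',X)[0]-b],1))
E
```

```text
Traceback (most recent call last):
  File "h.py", line 24, in quad
    c=[c for c in cs if cv2.pointPolygonTest(c,near,False)>=0][0]
      ~~~~~~~~~~~~~~~~~~~~~~~~~~~~~~~~~~~~~~~~~~~~~~~~~~~~~~~~^^^
IndexError: list index out of range
```

View pics/scene_crop.png

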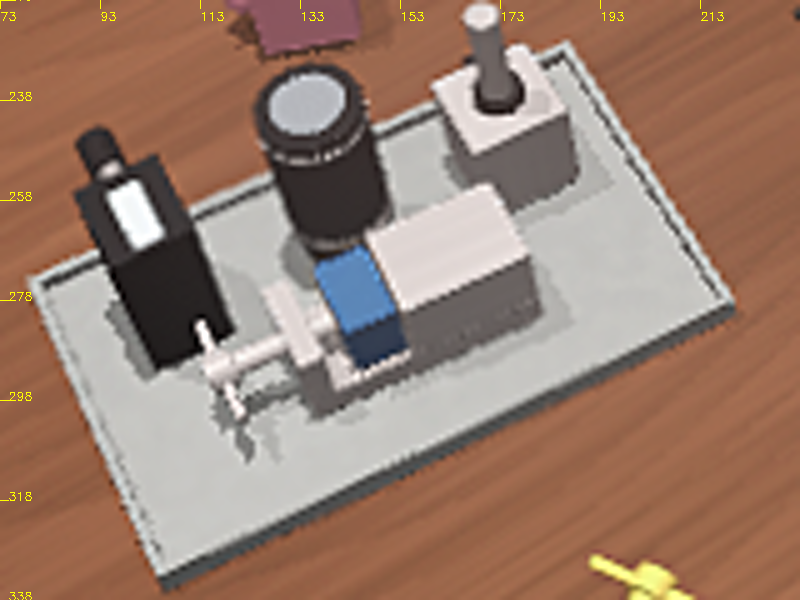

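View pics/top_crop.png

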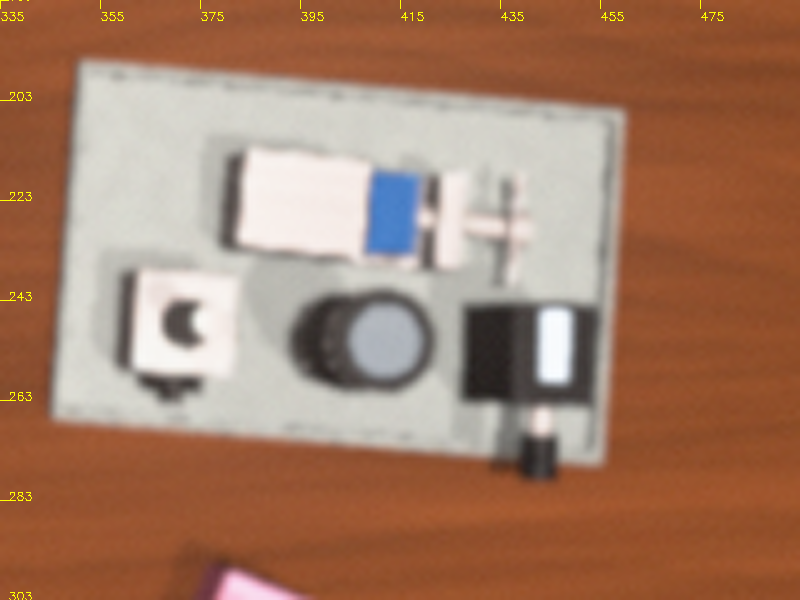

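The crops confirm the tray contents, in crop pixels. In the top crop the steel magbase is at (185,322), the lens at (384,340), the slide at (555,353) and the blue-jawed vise at (305,205). Now I fit poses from both views with z left free as the check.

```bash
cat > fit.py <<'E'
from h import *
S=np.load("scene.npy") if __import__('os').path.exists("scene.npy") else None;T=np.load("top.npy")
so=np.array([73,218])-.4;to=np.array([335,183])-.4
def fit(nm,M,s,t,full=False):
    M=np.array(M,float);s=np.array(s,float);t=np.array(t,float)
    def W(p): 
        c,d=np.cos(p[3]),np.sin(p[3]);return np.c_[c*M[:,0]-d*M[:,1]+p[0],d*M[:,0]+c*M[:,1]+p[1],M[:,2]*0+p[2]]
    r=least_squares(lambda p:np.r_[(proj("scene",W(p))-s).ravel(),(proj("top",W(p))-t).ravel()],[*atz("top",t.mean(0),.05)[:2],.05,0],x_scale=[.01,.01,.01,.1],loss='soft_l1')
    p=r.x;e=np.sqrt((r.fun**2).mean());
    print(nm,"xy",np.round(p[:2],4),"z",round(p[2],4),"expected",M[0,2],"yaw",round(np.degrees(p[3]),2),"rms",round(e,2)); return p
sq=lambda x0,x1,y0,y1,z:[(x0,y0,z),(x0,y1,z),(x1,y1,z),(x1,y0,z)]
P={}
g=lambda l,o:np.array(l)/5+o
P['rack']=fit("rack",sq(-.08,.08,-.125,.125,.012),g([(35,280),(568,42),(733,303),(163,575)],so),g([(603,464),(52,418),(78,62),(625,108)],to))
P['vise']=fit("vise",sq(-.021,.021,-.005,.05,.045),g([(370,237),(490,185),(528,255),(405,310)],so),g([(365,255),(240,248),(243,148),(373,163)],to))
P['magbase']=fit("magbase",sq(-.022,.022,-.022,.022,.048),g([(433,90),(527,47),(567,103),(475,155)],so),g([(232,377),(130,372),(137,268),(238,275)],to))
P['slide']=fit("slide",sq(-.022,.022,-.018,.018,.075),g([(80,190),(158,157),(193,230),(110,262)],so),g([(597,402),(513,400),(513,303),(598,308)],to))
L=tri(np.array((312,107))/5+so,np.array((384,340))/5+to);print("lens",np.round(L,4),"exp z .09");P['lens']=np.r_[L,0]
R=P['rack'];Rm=lambda a:np.array([[np.cos(a),-np.sin(a)],[np.sin(a),np.cos(a)]])
for k in('vise','magbase','slide','lens'):print(k,"in rack",np.round(Rm(R[3]).T@(P[k][:2]-R[:2]),4))
def corners(q,n,z):
    w=np.array([atz(n,p,z)[:2] for p in q]);c=w.mean(0);d=w-c
    return np.array([q[np.argmax(d@np.array(v))] for v in((-1,-1),(-1,1),(1,1),(1,-1))])
def bright(i): return (i.min(2)>150)
def dark(i): return (i.max(2)<75)&(i.max(2)-i.min(2)<25)
for nm,f,ns,nt,hx,hy,z in[("mat",dark,(288,225),(260,214),.09,.09,.004),("plate",bright,(373,142),(124,231),.031,.058,.064)]:
    print(nm,S[ns[1],ns[0]],T[nt[1],nt[0]])
    try: P[nm]=fit(nm,sq(-hx,hx,-hy,hy,z),corners(quad(f(S),ns),"scene",z),corners(quad(f(T),nt),"top",z))
    except Exception as e: print(repr(e))
np.savez("P.npz",**P)
E
python3 - <<'E'
from h import *
np.save("scene.npy",vision.grab_frame("scene").astype(float));np.save("top.npy",vision.grab_frame("top").astype(float))
E
python3 fit.py
```

```text
rack xy [ 0.5113 -0.3173] z 0.011 expected 0.012 yaw -6.52 rms 0.52
vise xy [ 0.5335 -0.3141] z 0.0494 expected 0.045 yaw -7.15 rms 0.55
magbase xy [ 0.486  -0.2366] z 0.051 expected 0.048 yaw -5.08 rms 0.69
slide xy [ 0.468  -0.3893] z 0.0809 expected 0.075 yaw -5.75 rms 0.81
lens [ 0.4763 -0.3116  0.0942] exp z .09
vise in rack [0.0217 0.0056]
magbase in rack [-0.0343  0.0773]
slide in rack [-0.0348 -0.0765]
lens in rack [-0.0354  0.0017]
mat [78. 69. 63.] [62. 56. 51.]
IndexError('list index out of range')
plate [222. 212. 209.] [247. 248. 245.]
plate xy [0.5337 0.2958] z 0.0633 expected 0.064 yaw -2.25 rms 1.17
```

The fitted heights match with the 6 mm tray floor added: vise 49 mm (expected 51), magbase 51 (54), slide 81 (81) and lens 94 (96). The positions in the rack also fit the description. Next I fix the mat fit and check the outlines by overlay.

```bash
sed -i 's/^def dark.*/def dark(i): return (i.max(2)<105)\&(i.max(2)-i.min(2)<28)/' fit.py; cat >> fit.py <<'E'
def outl(p,hx,hy):
    return np.c_[(Rm(p[3])@np.array([(-hx,-hy),(-hx,hy),(hx,hy),(hx,-hy)]).T).T+p[:2],[p[2]]*4]
def tile(n,im,x,y,w=200,h=150):
    c=cv2.resize(im[y:y+h,x:x+w,::-1].astype(np.uint8),None,fx=2,fy=2)
    for q in[outl(P['mat'],.09,.09),outl(P['plate'],.031,.058),outl(np.r_[P['plate'][:2],.06,P['plate'][3]],.09,.085),outl(np.r_[P['rack'][:2],.012,P['rack'][3]],.08,.125)]:
        cv2.polylines(c,[np.round((proj(n,q)-[x,y]+.5)*2).astype(int)],True,(0,255,0),1)
    return c
cv2.imwrite("pics/over.png",np.vstack([np.hstack([tile("top",T,70,160),tile("top",T,190,140)]),np.hstack([tile("scene",S,220,100),tile("scene",S,260,90)])]))
E
python3 fit.py|tail -4
```

```text
mat [78. 69. 63.] [62. 56. 51.]
mat xy [0.5669 0.0051] z -0.0029 expected 0.004 yaw 3.39 rms 1.77
plate [222. 212. 209.] [247. 248. 245.]
plate xy [0.5337 0.2958] z 0.0633 expected 0.064 yaw -2.25 rms 1.17
```

View pics/over.png

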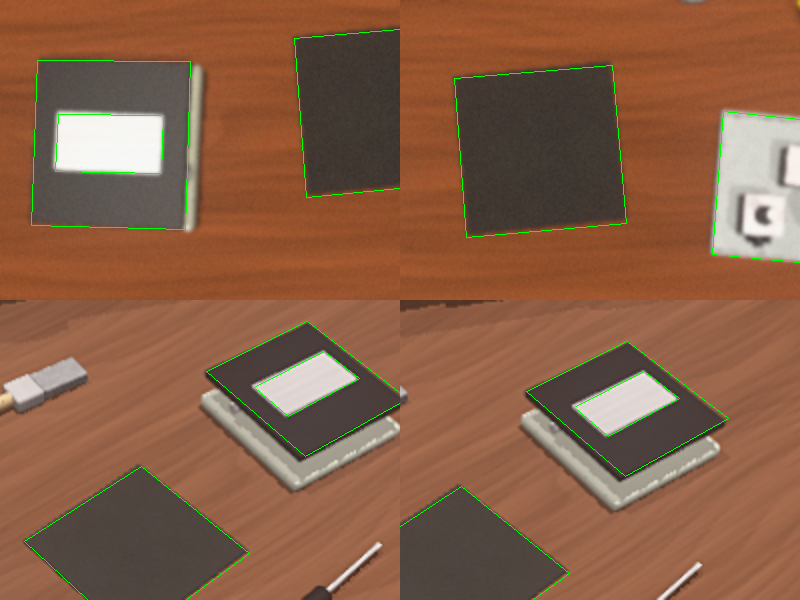

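The overlay outlines match the stage, adapter plate, mat and tray edges to about a pixel. I start with the magbase, gripping the post across x so the fingers clear the tall lens.

```bash
cat > act.py <<'E'
from h import *
import json,os
P=dict(np.load("P.npz"));LOG=json.load(open("log.json")) if os.path.exists("log.json") else {}
def st(m):
    s=readout.sense();print(m,"t",round(s['time'],1),"pos",np.round(s['position'],4),"w",round(s['width'],3),"g",round(s['grip_force'],1),"F",np.round(s['ft_force'],1));return s
def wrap(y):
    best=None;q=readout.sense()['q']
    for k in(y,y+180,y-180):
        pass
    return y
def go(xy,z,yaw):
    env.move_pose([*xy,z],[180,0,yaw])
def lin(xy,z,speed=.15,f=None): return env.move_linear([*xy,z],speed=speed,until_force=f)
def pick(xy,z,yaw,up):
    go(xy,up,yaw)
    if lin(xy,z+.0,.15,15): st("HIT"); raise SystemExit
    env.close_gripper(); s=st("closed")
    if s['grip_force']<5 or s['width']<.02: env.open_gripper(); raise SystemExit("no grip")
    lin(xy,up); st("lifted")
def place(xy,z,yaw,up):
    "z = TCP height expected at touch-down"
    go(xy,up,yaw); lin(xy,z+.012,.2); env.pause(.2)
    h=env.move_linear([*xy,z-.006],speed=.03,until_force=4)
    s=st(f"down {h}"); env.pause(.2); env.open_gripper(); lin(xy,up,.2); st("released"); return s['position'].tolist()
def matxy(a,b):
    p=P['mat'];c,s=np.cos(p[3]),np.sin(p[3]);return p[:2]+[c*a-s*b,s*a+c*b]
G={ # grip height, swing, yaw, mat spot
'magbase':(.080,0.,85,(.05,.05)),'lens':(.067,.003,128.5,(-.05,.05)),'slide':(.055,.002,174.25,(0,-.05))}
def clear(k):
    g,sw,yaw,m=G[k]; z=.006+g-.019-sw; up=z+.125
    pick(P[k][:2],z,yaw,up)
    p=place(matxy(*m),z-.002,yaw,up); LOG[k]=dict(pick=[*P[k][:2].tolist(),z],mat=p,yaw=yaw,up=up); json.dump(LOG,open("log.json","w"))
def back(k):
    L=LOG[k]; pick(L['mat'][:2],L['mat'][2],L['yaw'],L['up']); place(L['pick'][:2],L['pick'][2],L['yaw'],L['up'])
E
python3 - <<'E'
import re
s=open('act.py').read()
s=re.sub(r"def wrap.*?return y\n","",s,flags=re.S);open('act.py','w').write(s)
from act import *
for k in G:
    g,sw,yaw,m=G[k]
    for xy in(P[k][:2],matxy(*m)):
        print(k,[None if (q:=kinematics.inverse_kinematics([*xy,.2],[180,0,y])) is None else np.round(q).tolist() for y in(yaw,yaw-180)])
clear('magbase')
E
```

```text
magbase [[-30.0, -4.0, 83.0, 0.0, 101.0, -25.0], None]
magbase [[2.0, 8.0, 71.0, -0.0, 101.0, 7.0], None]
lens [[-37.0, 0.0, 79.0, 0.0, 101.0, -75.0], [-37.0, 0.0, 79.0, -0.0, 101.0, 105.0]]
lens [[2.0, -8.0, 87.0, 0.0, 101.0, -36.0], [2.0, -8.0, 87.0, -0.0, 101.0, 144.0]]
slide [[-43.0, 6.0, 72.0, 0.0, 101.0, -127.0], [-43.0, 6.0, 72.0, -0.0, 101.0, 53.0]]
slide [[-8.0, 1.0, 78.0, 0.0, 101.0, -92.0], [-8.0, 1.0, 78.0, -0.0, 101.0, 88.0]]
closed t 5.2 pos [ 0.4859 -0.2366  0.0672] w 0.148 g 58.3 F [-1.9 -0.2  1.3]
lifted t 6.2 pos [ 0.4855 -0.2363  0.1903] w 0.145 g 58.4 F [ 0.1  0.1 -5.7]
down True t 8.8 pos [0.614  0.058  0.0652] w 0.151 g 59.2 F [ 0.4 -0.1  4.7]
released t 10.5 pos [0.6134 0.0579 0.1904] w 1.005 g 0.0 F [ 0.1  0.4 -1.4]
```

```bash
sed -i 's/174.25/-5.75/' act.py; python3 - <<'E'
from act import *
clear('lens'); clear('slide')
for n in("scene","top"):np.save(n+"1.npy",vision.grab_frame(n))
a=np.load("scene1.npy")[150:360,60:360,::-1];b=np.load("top1.npy")[120:330,190:490,::-1]
cv2.imwrite("pics/mat1.png",cv2.resize(np.vstack([a,b]),None,fx=1.4,fy=1.4))
E
```

```text
closed t 13.4 pos [ 0.4765 -0.312   0.0521] w 0.502 g 60.8 F [-1.6 -0.6  4.8]
lifted t 14.4 pos [ 0.4758 -0.3112  0.1742] w 0.502 g 61.2 F [ 0.3 -0.  -3.5]
down True t 17.1 pos [0.5142 0.0521 0.0501] w 0.502 g 61.8 F [-0.3 -0.5  4.2]
released t 18.6 pos [0.5136 0.052  0.1746] w 1.0 g 0.0 F [ 0.4 -0.4 -0.5]
closed t 21.7 pos [ 0.4683 -0.3896  0.0407] w 0.414 g 60.5 F [0.5 0.3 2.9]
lifted t 22.7 pos [ 0.4675 -0.3889  0.1632] w 0.412 g 60.1 F [ 0.1  1.  -2.1]
down True t 25.4 pos [ 0.5702 -0.0446  0.0386] w 0.415 g 59.8 F [-0.3  0.8  3.5]
released t 27.0 pos [ 0.5694 -0.0448  0.1635] w 1.003 g 0.0 F [-0.1  1.  -0.8]
```

View pics/mat1.png

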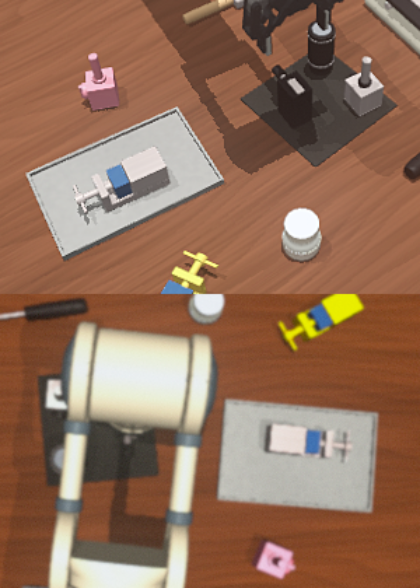

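The picture shows all three standing upright on the mat (scene half at (293,98), (320,48) and (364,90)) and the vise alone and undisturbed in the tray. Next I move the vise.

```bash
python3 - <<'E'
from act import *
v=P['vise'];s=P['plate'];up=.28
vg=v[:2]+Rm(v[3])@[0,.012] if 'Rm' in globals() else v[:2]+.012*np.array([-np.sin(v[3]),np.cos(v[3])])
sg=s[:2]+.012*np.array([-np.sin(s[3]),np.cos(s[3])])
pick(vg,.014,90+np.degrees(v[3]),up)
place(sg,.072,90+np.degrees(s[3]),up)
env.move_pose([.42,-.2,.3],[180,0,85])
for n in("scene","top"):np.save(n+"2.npy",vision.grab_frame(n))
st("clear")
S=np.load("scene2.npy")[80:290,220:490];T=np.load("top2.npy")[130:340,60:330]
cv2.imwrite("pics/v2.png",cv2.resize(np.vstack([S,T])[:,:,::-1],None,fx=1.42,fy=1.42,interpolation=cv2.INTER_CUBIC))
E
```

```text
closed t 31.2 pos [ 0.5348 -0.3023  0.0145] w 0.487 g 63.7 F [-2.6  1.   4. ]
lifted t 33.1 pos [ 0.5348 -0.3021  0.2788] w 0.485 g 62.7 F [-0.7  0.6 -7.9]
down True t 37.1 pos [0.5344 0.308  0.0725] w 0.486 g 63.8 F [ 1.7 -0.2  5.7]
released t 39.0 pos [0.5339 0.3077 0.2785] w 1.001 g 0.0 F [-0.5  0.5 -1. ]
clear t 41.0 pos [ 0.4205 -0.1994  0.2999] w 1.005 g 0.0 F [-0.6  0.6  0.6]
```

View pics/v2.png

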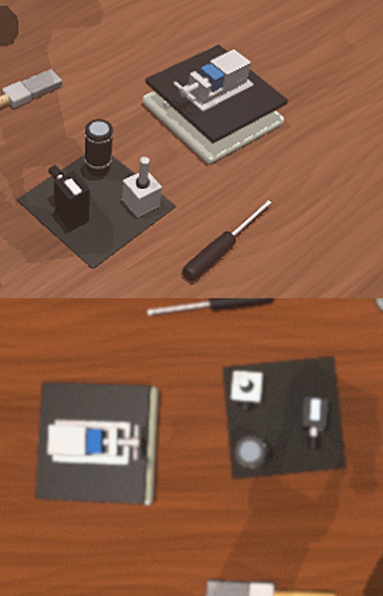

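The vise sits on the adapter plate (lower half (90,440)) and all three stand on the mat. I check its offset against a predicted outline, enlarged.

```bash
python3 - <<'E'
from h import *
P=dict(np.load("P.npz"));p=P['plate'];c,s=np.cos(p[3]),np.sin(p[3]);R=np.array([[c,-s],[s,c]])
out=[]
for n,x,y in(("top",80,180),("scene",320,100)):
    im=np.load(n+"2.npy")[y:y+100,x:x+100,::-1];im=cv2.resize(im,None,fx=4,fy=4,interpolation=cv2.INTER_CUBIC)
    for hx,y0,y1,z,col in((.021,-.005,.05,.109,(0,255,0)),(.021,-.05,.05,.064,(0,0,255)),(.031,-.058,.058,.064,(255,0,255))):
        q=np.array([(-hx,y0),(-hx,y1),(hx,y1),(hx,y0)])@R.T+p[:2]
        cv2.polylines(im,[np.round((proj(n,np.c_[q,[z]*4])-[x,y]+.5)*4).astype(int)],True,col,1)
    out.append(im)
cv2.imwrite("pics/v3.png",np.hstack(out))
E
```

```text
(no output)
```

View pics/v3.png

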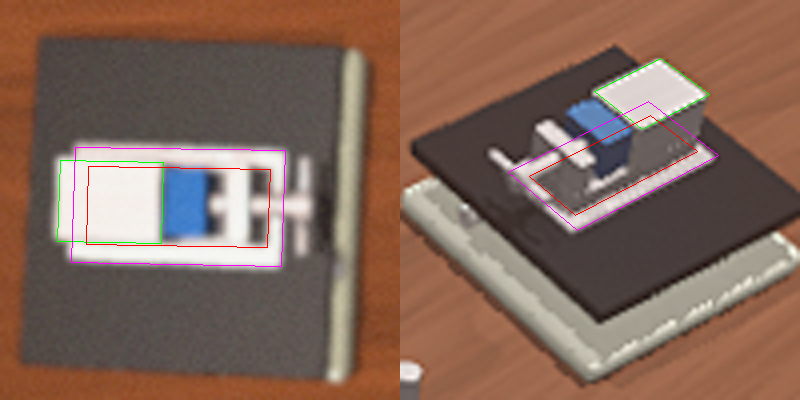

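The predicted outlines (green for the jaw top, red for the base) match the vise within about 2 mm. Now the three go back in reverse order.

```bash
python3 - <<'E'
from act import *
for k in('slide','lens','magbase'): back(k)
env.move_pose([.45,.1,.32],[180,0,85])
for n in("scene","top"):np.save(n+"3.npy",vision.grab_frame(n))
st("clear")
o=[]
for n,x,y in(("scene",73,218),("top",335,183)):
    a=np.load(n+".npy")[y:y+120,x:x+160].astype(np.uint8);b=np.load(n+"3.npy")[y:y+120,x:x+160]
    o.append(np.hstack([a,b]))
cv2.imwrite("pics/end.png",cv2.resize(np.vstack(o)[:,:,::-1],None,fx=2.45,fy=2.45,interpolation=cv2.INTER_CUBIC))
E
```

```text
closed t 44.2 pos [ 0.5706 -0.0447  0.0393] w 0.415 g 60.3 F [-0.5 -0.3  3.6]
lifted t 45.2 pos [ 0.5696 -0.0445  0.1633] w 0.41 g 59.8 F [-0.2 -0.6 -2. ]
down True t 47.9 pos [ 0.4681 -0.3898  0.0412] w 0.413 g 60.3 F [ 0.4 -1.2  3.6]
released t 49.4 pos [ 0.4676 -0.389   0.1635] w 1.0 g 0.0 F [-0.1  0.3 -0.9]
closed t 52.5 pos [0.5146 0.052  0.0511] w 0.503 g 60.8 F [-1.4 -0.9  5.1]
lifted t 53.5 pos [0.5136 0.0521 0.1743] w 0.508 g 61.2 F [-0.2 -0.7 -4.6]
down True t 56.2 pos [ 0.4764 -0.3118  0.0531] w 0.5 g 61.8 F [-0.6 -0.7  4.1]
released t 57.7 pos [ 0.4759 -0.3113  0.1745] w 0.998 g 0.0 F [ 0.3 -0.2 -0.3]
closed t 60.8 pos [0.614  0.058  0.0655] w 0.14 g 58.8 F [-1.2  0.3  1.1]
lifted t 61.8 pos [0.6134 0.058  0.1901] w 0.148 g 58.4 F [-0.4  0.2 -4.4]
down True t 64.4 pos [ 0.4861 -0.2367  0.0675] w 0.151 g 59.2 F [-0.4  1.1  4.8]
released t 66.1 pos [ 0.4856 -0.2363  0.1905] w 0.998 g 0.0 F [-0.  -0.  -1.3]
clear t 67.5 pos [0.4503 0.0991 0.3191] w 1.0 g 0.0 F [ 0.4 -0.1  0.6]
```

View pics/end.png

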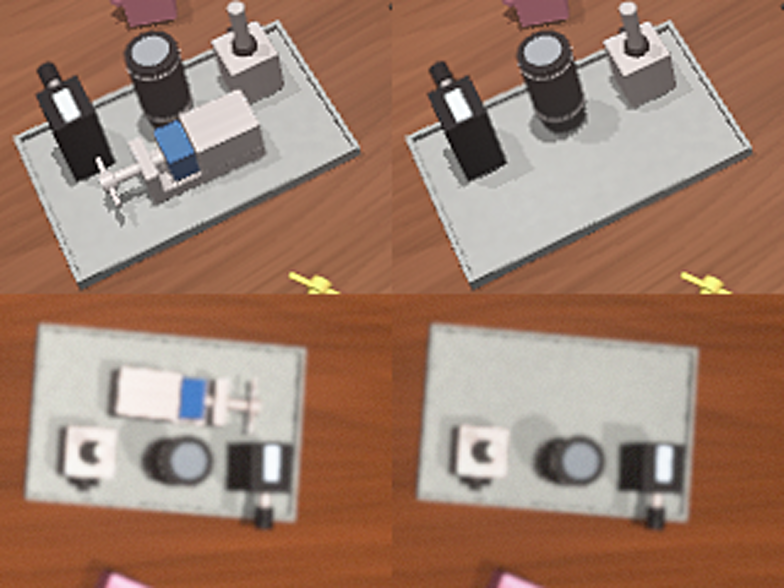

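Comparing before and after, the slide, lens and magbase are upright at the same pixels they started from (top view (655,465), (575,460) and (480,450) on the right). I hand in now.

```bash
python3 -c "
from plant import env
print(env.hand_in())"
```

```text
the job is handed in; nothing more can be done
None
```

The job is handed in at about 68 s of the 141 s limit: the vise is square on the adapter plate (within about 2 mm by overlay), and the lens, magnetic base and slide are back upright on their starting spots; the hand-in call returned no verdict.

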